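# Radios from the charging row to the handover tray, order reversed

### The arm

A 6-joint arm with a two-finger parallel gripper is mounted at the origin on the work surface. World frame = base frame: x ahead of the robot, y to its left, z up, the work surface at z = 0. Lengths are in m, angles in rad, forces in N, time in s.
With the tool pointing down it reaches from about 0.325 to 0.85 m from the base axis. Payload 4.4 kg.
Tool frame: the origin (TCP) lies midway between the tips of the shut fingers; the grasp point (between the pads) lies 19 mm behind it; y points along the fingers, z is the direction in which the jaws open and shut, and the axes are right-handed (so a half turn about y gives the same grasp; the last joint's range is limited). The gripper opens to 94 mm and grips with 3 to 60 N. Pads are 16 mm wide; open, the fingers measure 119 mm over their backs; the gripper's body (75 mm by 177 mm) begins 78 mm behind the grasp point.
Start: joints at [1.153, 0.207, 1.542, -0, 1.393, -0.15], TCP at [0.152, 0.555, 0.178] pointing down, gripper open.
Joint ranges: [-2.73, 2.73], [-0.86, 2.22], [0.23, 2.46], [-1.11, 4.25], [0.08, 2.63], [-2.82, 2.82]. Speed limits (rad/s): [2.79, 2.79, 3.14, 3.14, 3.14, 3.14].

### API

Orientations are given as a rotation vector (axis times angle).
In Python, from rig import ctrl, eoat, kinematics, viewer, workorder, spotter, monitor gives the robot as it stands. Calls block until the motion is done:
- ctrl.move_pose(position, orientation): joint-space move of the TCP to a pose.
- ctrl.movel(position, velocity=0.15, rotation=None): straight line of the TCP; rotation=None keeps the orientation; velocity is the mean speed in m/s.
- ctrl.goto_joints(angles): joint-space move.
- eoat.command_gripper(opening, f_grip=None): opening from 0.0 (shut) to 1.0 (fully open); f_grip is the grip in N (None keeps the last); returns when the fingers have stopped.
- ctrl.dwell(seconds).
- kinematics.solve_ik(position, orientation): joint angles nearest the present ones, or None.
- viewer.snapshot(name): name is "side" or "top" or "wrist"; returns a dict with "pixels" (400x640x3 uint8, red, green, blue), "mtx" (3x3 intrinsics, pixels), "k1" (the pictures are not rectified: a ray, as slopes to the right and down, at radius r is drawn at 1 + k1 r^2 times it, then the intrinsics apply), "xyz" and "rotation" of the camera in the world. Camera axes: x right, y up, looking along -z (the intrinsics and any distortion apply to the point x, -y, -z); pixel columns grow to the right and rows downward; lengths in m; the calibration is good to about 2 mm. A picture is of the moment at which its call begins. There is no depth.
A pose or a line that the arm cannot do raises ctrl.Unreachable and nothing moves.
- workorder.finish_job(): hands the job in, once; it reports no verdict.
Trained networks look in a picture, given as the dict that the camera call returned (one of the last four; its "shot" number tells which), for a name from the list of things; names that differ only in an ending like _2 or _b are one class to them, and where a whole thing is asked for, a point or a joint stands for the part that bears it (a point fixed in the world has none). Each returns a list of dicts, best first, with "p" (0 to 1); they miss things now and then, are a little off and sometimes report something else, mostly with a low value. They report only what shows in the picture. A call takes as long as a camera call.
- spotter.look_for(picture, name): "bbox" ([left, top, width, height] in pixels, round what is visible of it).
- spotter.regions_of(picture, name): "mask" (400x640 bool, what is visible of it) and "bbox" ([left, top, width, height] in pixels, round what is visible of it).
- spotter.spot_point(picture, name): "location" ([column, row] in pixels: a listed point, or the origin of a listed thing).
Readings, each from a call of its own:
- monitor.read_time(): time.
- monitor.read_q(): joint angles.
- monitor.read_joint_vel(): joint speeds.
- monitor.read_effort(): joint torques, N m.
- monitor.read_eef_pos(): TCP position.
- monitor.read_tool_rot(): TCP orientation.
- monitor.read_ft_force(): force on the tool from outside, world axes, zero at the start.
- monitor.read_moment(): the same for the moment, N m.
- monitor.read_opening(): opening from 0.0 (shut) to 1.0 (fully open).
Only numpy, scipy, OpenCV 4.12 (cv2) and the standard library are available. Lean on these libraries where they do the work, as an engineer would, in place of code of your own. Each camera call takes 0.05 s, during which the arm holds its last target.

### The job

Four two-way radios stand in their cradles on the charging rail. Move them all into the pockets of the green handover tray, one to a pocket, standing upright, in the reverse order, because the colleague across the table will read the row from the other side: the radio at the left end of the charging rail goes into the pocket at the right end of the tray, the next one beside it, and so on. Never let a radio topple; set each one down gently on the floor of its pocket, let go, and leave it there.

Things in the scene. Friction and masses are not known exactly. Their poses are not given: they have to be found in the camera images.
- rail: Charging rail: fixed flat aluminium bar, 70 x 350 x 12 mm, carrying the four cradles in a row. Origin: centre of its underside, on the table. y runs along the row to the left as the robot sees it (within 0.2 rad of world y), x across, z up. Cradle places at x = 0, y = -120, -40, 40, 120 mm.
- tray: Handover tray, fixed, green, steel grip at each end, nearer or farther than the rail. Origin: centre of its underside, on the table. y runs along it to the left as the robot sees it (within 0.2 rad of world y), z up. Four pockets centred at x = 0, y = -120, -40, 40, 120 mm, each 48 (x) x 70 mm (y) inside; floor 6 mm, rim 32 mm above the table; 10 mm walls between them.
- radio_red_center (a point): Centre (half-way up) of the radio with red upper half, black below, black stub antenna and steel knob on top. Loose, about 0.2 kg. Body 32 (x) x 54 (y, along the row) x 80 mm high; underside 48 mm below this point, body top 32 mm above, antenna top 48 mm above. Stands in its cradle square to the rail, 26 mm from its neighbours: grip it across its thickness (x), here or up to 20 mm higher.
- cradle_red: Charging cradle with red tab, fixed on the rail; the red radio starts in it, and it stays to show that radio's place in the row. Black open pocket, 48 x 70 mm outside, 38 (x) x 60 mm (y) inside. Origin: centre of its underside, 12 mm above the table; its floor is 18 mm, its rim 40 mm above the table. Axes as the rail's.
- radio_yellow_center (a point): Centre (half-way up) of the radio with yellow upper half, black below, black stub antenna and steel knob on top. Loose, about 0.2 kg. Body 32 (x) x 54 (y, along the row) x 80 mm high; underside 48 mm below this point, body top 32 mm above, antenna top 48 mm above. Stands in its cradle square to the rail, 26 mm from its neighbours: grip it across its thickness (x), here or up to 20 mm higher.
- cradle_yellow: Charging cradle with yellow tab, fixed on the rail; the yellow radio starts in it, and it stays to show that radio's place in the row. Black open pocket, 48 x 70 mm outside, 38 (x) x 60 mm (y) inside. Origin: centre of its underside, 12 mm above the table; its floor is 18 mm, its rim 40 mm above the table. Axes as the rail's.
- radio_blue_center (a point): Centre (half-way up) of the radio with blue upper half, black below, black stub antenna and steel knob on top. Loose, about 0.2 kg. Body 32 (x) x 54 (y, along the row) x 80 mm high; underside 48 mm below this point, body top 32 mm above, antenna top 48 mm above. Stands in its cradle square to the rail, 26 mm from its neighbours: grip it across its thickness (x), here or up to 20 mm higher.
- cradle_blue: Charging cradle with blue tab, fixed on the rail; the blue radio starts in it, and it stays to show that radio's place in the row. Black open pocket, 48 x 70 mm outside, 38 (x) x 60 mm (y) inside. Origin: centre of its underside, 12 mm above the table; its floor is 18 mm, its rim 40 mm above the table. Axes as the rail's.
- radio_white_center (a point): Centre (half-way up) of the radio with white upper half, black below, black stub antenna and steel knob on top. Loose, about 0.2 kg. Body 32 (x) x 54 (y, along the row) x 80 mm high; underside 48 mm below this point, body top 32 mm above, antenna top 48 mm above. Stands in its cradle square to the rail, 26 mm from its neighbours: grip it across its thickness (x), here or up to 20 mm higher.
- cradle_white: Charging cradle with white tab, fixed on the rail; the white radio starts in it, and it stays to show that radio's place in the row. Black open pocket, 48 x 70 mm outside, 38 (x) x 60 mm (y) inside. Origin: centre of its underside, 12 mm above the table; its floor is 18 mm, its rim 40 mm above the table. Axes as the rail's.

How it is judged:
By the outcome, as a careful person would: the job done as asked, in the order asked, and still so for the second after the job is handed in, with the robot touching nothing.
It also fails if it takes over 128 s, if anything falls off the work surface, if the arm or the gripper's body presses on something with over 40 N, if the wrist force passes 120 N, or if a joint passes its speed limit or range.

## Working session

There is one attempt and no reset: what is moved stays moved. The work goes in short steps, each a Python script; the robot and the scene stay as the last script left them, time stands still between calls to the robot, and variables do not carry over. Pictures are saved under pics/ and viewed, and the job is handed in when it is done.

```bash
ls; mkdir -p pics; python3 - <<'E'
from rig import ctrl, eoat, kinematics, viewer, workorder, spotter, monitor
import cv2
for n in ("side","top","wrist"):
    s=viewer.snapshot(n); cv2.imwrite(f"pics/a_{n}.png",s["pixels"][:,:,::-1]); print(n,s["xyz"],s["rotation"],s["mtx"],s["k1"],s["shot"])
print(monitor.read_time(),monitor.read_tool_rot(),monitor.read_eef_pos())
E
```

```text
pics
side [ 0.47407909 -0.63223107  0.54778769] [ 0.90093472 -0.05237872 -0.10687507] [[457.2158778    0.         321.85304063]
 [  0.         457.2158778  205.81874871]
 [  0.           0.           1.        ]] -0.04025628781095783 1
top [0.52134449 0.00462523 0.78206699] [ 0.0300259  -0.05159666 -1.55001197] [[408.21131921   0.         323.54804568]
 [  0.         408.21131921 205.50507197]
 [  0.           0.           1.        ]] 0.012603616068411523 2
wrist [0.07275292 0.57669131 0.38424026] [-0.24230927 -0.18152003  1.29385553] [[336.66594663   0.         319.77068173]
 [  0.         336.66594663 201.56653892]
 [  0.           0.           1.        ]] -0.047924599666708416 3
0.15 [-1.56224926  0.20980518 -0.20910677] [0.1513561  0.55405061 0.17749433]
```

View pics/a_top.png

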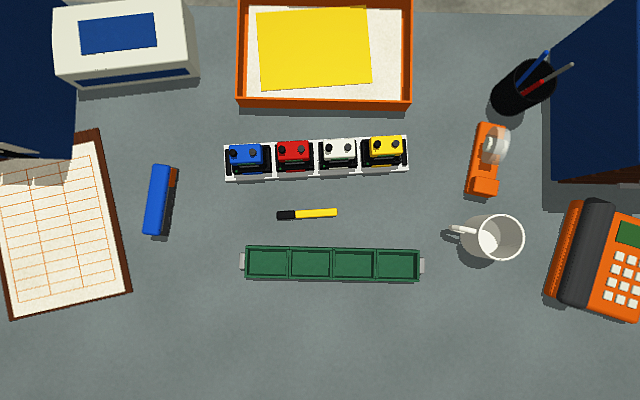

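View pics/a_side.png

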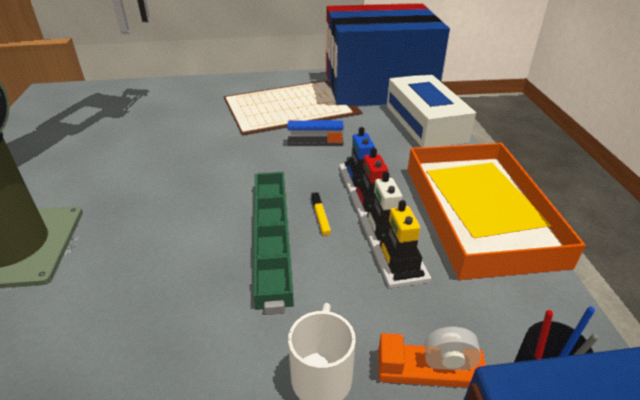

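The top view, where image left is world +y, shows the rail from left to right as blue (248,158), red (295,153), white (340,153) and yellow (385,150). The green tray is nearer the robot at (332,264), and a loose marker pen lies between them at (307,214). Next I'll measure the poses.

```bash
cat > h.py <<'E'
from rig import ctrl, eoat, kinematics, viewer, workorder, spotter, monitor
import cv2, numpy as np
from scipy.spatial.transform import Rotation as Ro
from scipy.optimize import least_squares
def project(s,P):
    P=np.atleast_2d(P); c=(P-s["xyz"])@Ro.from_rotvec(s["rotation"]).as_matrix()
    a=c[:,0]/-c[:,2]; b=-c[:,1]/-c[:,2]; f=1+s["k1"]*(a*a+b*b)
    K=s["mtx"]; return np.c_[K[0,0]*a*f+K[0,2],K[1,1]*b*f+K[1,2]]
def ray(s,uv,z):
    K=s["mtx"]; d=np.array([(uv[0]-K[0,2])/K[0,0],(uv[1]-K[1,2])/K[1,1]]); e=d.copy()
    for _ in range(20): e=d/(1+s["k1"]*(e@e))
    v=Ro.from_rotvec(s["rotation"]).as_matrix()@np.array([e[0],-e[1],-1])
    return s["xyz"]+v*(z-s["xyz"][2])/v[2]
def W(p,L):
    L=np.atleast_2d(L); c,s=np.cos(p[2]),np.sin(p[2])
    return np.c_[p[0]+c*L[:,0]-s*L[:,1],p[1]+s*L[:,0]+c*L[:,1],L[:,2]]
def rot(yaw,sgn=1):
    c,s=sgn*np.cos(yaw),sgn*np.sin(yaw)
    return Ro.from_matrix(np.array([[s,0,c],[-c,0,s],[0,-1,0]])).as_rotvec()
def save(s,n): cv2.imwrite(f"pics/{n}.png",s["pixels"][:,:,::-1])
E
python3 - <<'E'
from h import *
import pickle
S={n:viewer.snapshot(n) for n in("top","side")}
pickle.dump(S,open("S.pkl","wb"))
ys={"blue":.12,"red":.04,"white":-.04,"yellow":-.12}
obs=[]
D={}
for n,s in S.items():
    for c,y in ys.items():
        for k,z in(("radio_%s_center",.066),("cradle_%s",.012)):
            r=spotter.spot_point(s,k%c)
            if r: 
                print(n,k%c,np.round(r[0]["location"],1),round(r[0]["p"],2),np.round(ray(s,r[0]["location"],z),4)); obs.append((n,0,y,z,r[0]["location"]))
    for k in("rail","tray"):
        r=spotter.spot_point(s,k)
        if r: print(n,k,r[0]["location"],r[0]["p"],ray(s,r[0]["location"],0))
        r=spotter.regions_of(s,k)
        if r: print(k,"mask",r[0]["p"],r[0]["bbox"]); D[n,k]=r[0]["mask"]
pickle.dump((obs,D),open("D.pkl","wb"))
def f(p): return np.concatenate([project(S[n],W(p,[0,y,z]))[0]-uv for n,_,y,z,uv in obs])
r=least_squares(f,[.6,0,0],loss="soft_l1"); print("rail",r.x,np.abs(f(r.x)).reshape(-1,2).round(1))
# tray: outer outline corners, from mask silhouette
E
```

```text
top radio_blue_center [378.3 153.6] 0.67 [ 0.6528 -0.1     0.066 ]
top cradle_blue [253.2 160.8] 0.63 [0.6436 0.1294 0.012 ]
top radio_red_center [294.3 155.4] 0.62 [0.6463 0.0485 0.066 ]
top cradle_red [296.6 156.4] 0.68 [0.6539 0.0475 0.012 ]
top radio_white_center [335.8 152.2] 0.97 [ 0.6537 -0.0246  0.066 ]
top cradle_white [338.5 157.1] 0.56 [ 0.6544 -0.0322  0.012 ]
top radio_yellow_center [385.3 149.9] 0.75 [ 0.6597 -0.1123  0.066 ]
top cradle_yellow [379.5 152.7] 0.73 [ 0.6645 -0.1101  0.012 ]
top rail [315.2, 158.3] 0.57 [0.65308806 0.01218989 0.        ]
rail mask 0.7 [221.1, 136.3, 190.6, 47.1]
top tray [333.1, 261.4] 0.75 [ 0.45600551 -0.02606837  0.        ]
tray mask 0.58 [240.9, 243.4, 184.3, 40.2]
side radio_blue_center [360.7 152.5] 0.67 [0.641 0.135 0.066]
side cradle_blue [360.5 180.6] 0.6 [0.6397 0.1144 0.012 ]
side radio_red_center [370.4 176.4] 0.83 [0.6437 0.0503 0.066 ]
side cradle_red [371.7 197.3] 0.77 [0.6511 0.0566 0.012 ]
side radio_white_center [384.8 205.2] 0.89 [ 0.6511 -0.0372  0.066 ]
side cradle_white [384.2 223.7] 0.73 [ 0.6579 -0.0233  0.012 ]
side radio_yellow_center [402.5 231.2] 0.86 [ 0.6642 -0.106   0.066 ]
side rail [378.7, 216.0] 0.84 [0.65659527 0.01340496 0.        ]
rail mask 0.6 [338.0, 162.5, 93.8, 126.8]
side tray [273.1, 235.3] 0.93 [ 0.45760212 -0.01819989  0.        ]
tray mask 0.78 [254.5, 170.1, 38.5, 144.3]
rail [0.65192427 0.0089932  0.07913172] [[1.295e+02 2.900e+00]
 [4.000e-01 6.000e-01]
 [1.000e-01 1.400e+00]
 [8.000e-01 2.700e+00]
 [3.500e+00 7.000e-01]
 [7.000e-01 4.000e-01]
 [9.000e-01 1.000e+00]
 [2.000e-01 1.600e+00]
 [1.300e+00 1.600e+00]
 [1.000e-01 4.100e+00]
 [2.900e+00 3.000e-01]
 [4.000e-01 2.500e+00]
 [1.500e+00 2.400e+00]
 [6.000e-01 2.900e+00]
 [1.000e+00 2.100e+00]]
```

Blue's top detection at (378,154) is wrong, since that is the yellow radio. The robust fit rejected it. I'll refine the tray with its green mask and check both poses with model overlays.

```bash
cat > ov.py <<'E'
from h import *
import pickle
S=pickle.load(open("S.pkl","rb")); obs,D=pickle.load(open("D.pkl","rb"))
def box(x0,x1,y0,y1,z): return [[x0,y0,z],[x1,y0,z],[x1,y1,z],[x0,y1,z]]
def draw(rail,tray,tag):
    for n,(x,y,w,h) in {"top":(210,120,230,172),"side":(235,115,215,210)}.items():
        s=S[n]; k=3.4 if n=="top" else 2.8
        im=cv2.resize(np.ascontiguousarray(s["pixels"][y:y+h,x:x+w,::-1]),None,fx=k,fy=k,interpolation=cv2.INTER_CUBIC)
        def pl(p,L,c): cv2.polylines(im,[np.int32((project(s,W(p,L))-[x,y]+.5)*k)],True,c,1,cv2.LINE_AA)
        pl(rail,box(-.035,.035,-.175,.175,.012),(255,0,255))
        for q in(-.12,-.04,.04,.12):
            pl(rail,box(-.016,.016,q-.027,q+.027,.098),(255,0,255))
            pl(tray,box(-.024,.024,q-.035,q+.035,.032),(255,0,255))
            pl(tray,box(-.024,.024,q-.035,q+.035,.006),(0,255,255))
        cv2.imwrite(f"pics/{tag}_{n}.png",im)
E
cat > fit.py <<'E'
from ov import *
# tray: silhouette IoU-free fit: hull of projected rim+base outline vs green mask moments & extents
def hullmask(s,p,hx,hy):
    pts=np.vstack([project(s,W(p,box(-hx,hx,-hy,hy,z))) for z in(0,.032)])
    m=np.zeros((1600,2560),np.uint8); cv2.fillConvexPoly(m,cv2.convexHull(np.int32((pts+.5)*4*16)),255,cv2.LINE_AA,4)
    return cv2.resize(m,(640,400),interpolation=cv2.INTER_AREA)/255.
G={}
for n in S:
    hsv=cv2.cvtColor(S[n]["pixels"],cv2.COLOR_RGB2HSV)
    g=cv2.inRange(hsv,(60,60,20),(95,255,255)); d=cv2.dilate(D[n,"tray"].astype(np.uint8),np.ones((9,9)))
    g=cv2.morphologyEx(g*d,cv2.MORPH_CLOSE,np.ones((5,5))); G[n]=g/255.
    print(n,(G[n]>0).sum())
from scipy.optimize import minimize
for fr in(("top","side"),("top",),("side",)):
    c=lambda q:sum(np.abs(cv2.GaussianBlur(hullmask(S[n],q[:3],q[3],q[4])-G[n],(3,3),0)).sum() for n in fr)
    r=minimize(c,[.455,-.022,.0,.034,.165],method="Nelder-Mead",options=dict(initial_simplex=np.array([[.455,-.022,0,.034,.165]]*6)+np.vstack([np.zeros(5),np.diag([.01,.01,.05,.004,.006])]),maxiter=400))
    print(fr,r.x.round(4),r.fun)
    if len(fr)==2: t=r.x[:3]
draw([.6519,.0090,.0791],t,"fit"); np.save("tray.npy",t)
E
python3 fit.py
```

```text
top 5735
side 4516
('top', 'side') [ 0.4549 -0.0218 -0.007   0.0286  0.1585] 366.12450980392157
('top',) [ 0.455  -0.0228 -0.0065  0.0286  0.1598] 92.62303921568628
('side',) [ 0.4548 -0.0169 -0.0064  0.0286  0.1521] 193.99950980392157
```

```bash
true
```

```text
(no output)
```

View pics/fit_top.png

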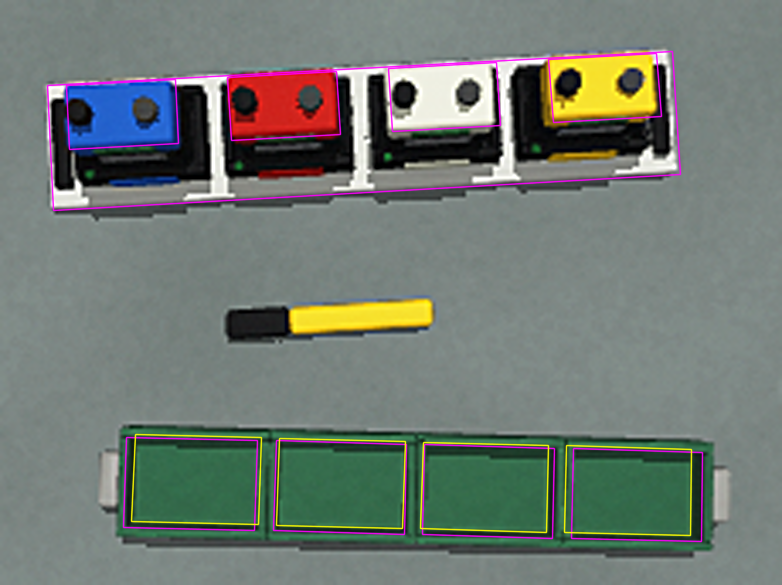

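View pics/fit_side.png

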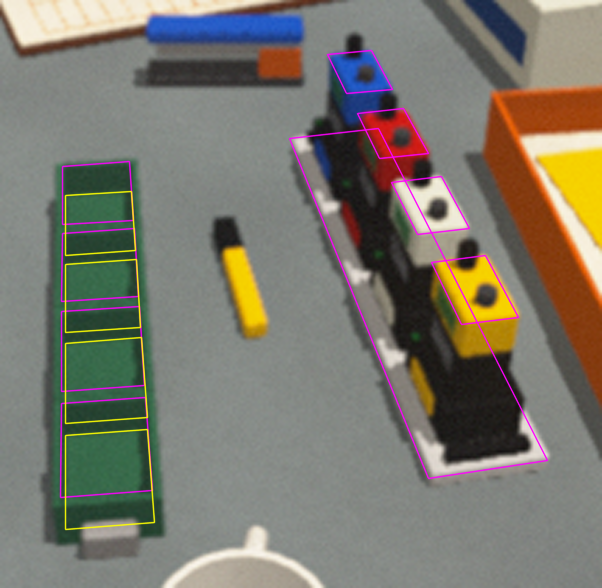

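The overlays fit within about 1 px. The rail outline, body tops and tray rims all coincide, so the rail is at (0.652, 0.009, yaw 0.079) and the tray at (0.455, -0.022, yaw -0.007). I'll run the IK check first, then one cycle, starting with red.

```bash
cat > cyc.py <<'E'
from h import *
RAIL=np.array([.652,.009,.079]); TRAY=np.array([.455,-.0222,-.0068])
YS={"blue":.12,"red":.04,"white":-.04,"yellow":-.12}
def pk(c,z): return W(RAIL,[0,YS[c],z])[0]
def pl(c,z): return W(TRAY,[0,-YS[c],z])[0]
def st(m): print(m,round(monitor.read_time(),2),"op",round(monitor.read_opening(),3),"F",np.round(monitor.read_ft_force(),1),"tcp",np.round(monitor.read_eef_pos(),4),flush=True)
def cycle(c,sg):
    r1,r2=rot(RAIL[2],sg),rot(TRAY[2],sg)
    eoat.command_gripper(.6,25)
    ctrl.move_pose(pk(c,.19),r1)
    ctrl.movel(pk(c,.057),.12); st("down")
    eoat.command_gripper(0.,25); st("shut")
    if not .3<monitor.read_opening()<.39: print("BAD GRIP"); return
    ctrl.movel(pk(c,.075),.05); st("lift1"); 
    ctrl.movel(pk(c,.17),.15); st("lifted")
    s=viewer.snapshot("side"); save(s,f"carry_{c}")
    ctrl.movel(pl(c,.17),.12,r2)
    ctrl.movel(pl(c,.055),.1); st("over"); f0=monitor.read_ft_force()[2]
    z=.050
    while z>.0415:
        ctrl.movel(pl(c,z),.03); ctrl.dwell(.1); f=monitor.read_ft_force()[2]
        if f-f0>1.0: break
        z-=.001
    st("floor z=%.4f df=%.2f"%(z,f-f0))
    eoat.command_gripper(.6); ctrl.dwell(.2); st("open")
    ctrl.movel(pl(c,.17),.15)
E
python3 - <<'E'
from cyc import *
for sg in(1,-1):
    for c in YS:
        for P,y in((pk,RAIL[2]),(pl,TRAY[2])):
            print(sg,c,[None if (q:=kinematics.solve_ik(P(c,z),rot(y,sg))) is None else np.round(q,2).tolist() for z in(.19,.05)])
E
```

```text
1 blue [[0.07, 0.37, 1.31, 0.0, 1.46, -0.01], [0.07, 0.49, 1.44, 0.0, 1.21, -0.01]]
1 blue [[-0.49, -0.02, 1.76, 0.0, 1.4, -0.48], [-0.49, 0.15, 1.9, 0.0, 1.09, -0.48]]
1 red [[-0.06, 0.36, 1.33, 0.0, 1.46, -0.14], [-0.06, 0.48, 1.45, 0.0, 1.21, -0.14]]
1 red [[-0.32, -0.06, 1.8, 0.0, 1.4, -0.32], [-0.32, 0.12, 1.94, 0.0, 1.09, -0.32]]
1 white [[-0.18, 0.37, 1.31, 0.0, 1.46, -0.26], [-0.18, 0.49, 1.44, 0.0, 1.21, -0.26]]
1 white [[-0.15, -0.06, 1.81, 0.0, 1.4, -0.14], [-0.15, 0.11, 1.95, 0.0, 1.09, -0.14]]
1 yellow [[-0.29, 0.4, 1.27, 0.0, 1.47, -0.37], [-0.29, 0.52, 1.39, 0.0, 1.22, -0.37]]
1 yellow [[0.03, -0.04, 1.78, 0.0, 1.4, 0.03], [0.03, 0.13, 1.92, 0.0, 1.09, 0.03]]
-1 blue [None, None]
-1 blue [[-0.49, -0.02, 1.76, 0.0, 1.4, 2.66], [-0.49, 0.15, 1.9, 0.0, 1.09, 2.66]]
-1 red [None, None]
-1 red [None, None]
-1 white [None, None]
-1 white [None, None]
-1 yellow [[-0.29, 0.4, 1.27, -0.0, 1.47, 2.77], [-0.29, 0.52, 1.39, -0.0, 1.22, 2.77]]
-1 yellow [None, None]
```

```bash
python3 - <<'E'
from cyc import *
cycle("red",1)
s=viewer.snapshot("side"); save(s,"aft_red_side"); s=viewer.snapshot("top"); save(s,"aft_red_top")
E
```

```text
down 5.97 op 0.605 F [ 0.4 -0.7 -0.3] tcp [0.6499 0.0488 0.0582]
shut 6.48 op 0.337 F [ 0.9 -0.4  1.6] tcp [0.6492 0.0489 0.0574]
lift1 6.99 op 0.336 F [-0.7  0.4 -1.5] tcp [0.649  0.0489 0.0754]
lifted 7.78 op 0.335 F [-0.2  1.  -2.4] tcp [0.6479 0.0489 0.1687]
over 11.14 op 0.336 F [-0.9 -0.2 -1.1] tcp [ 0.4555 -0.0624  0.0557]
floor z=0.0450 df=2.91 13.31 op 0.337 F [-0.7 -0.1  1.9] tcp [ 0.4551 -0.0623  0.0454]
open 14.09 op 0.6 F [0.4 0.2 0.3] tcp [ 0.4547 -0.0622  0.045 ]
```

```bash
python3 - <<'E'
import cv2,numpy as np
a=[cv2.resize(cv2.imread(f"pics/{n}.png"),(400,250),interpolation=cv2.INTER_AREA) for n in("carry_red","aft_red_top")]
b=cv2.resize(cv2.imread("pics/aft_red_side.png")[100:330,180:500],(480,345))
b=cv2.copyMakeBorder(b,0,0,0,320,cv2.BORDER_CONSTANT)
cv2.imwrite("pics/m1.png",np.vstack([np.hstack(a),b]))
E
```

```text
(no output)
```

View pics/m1.png

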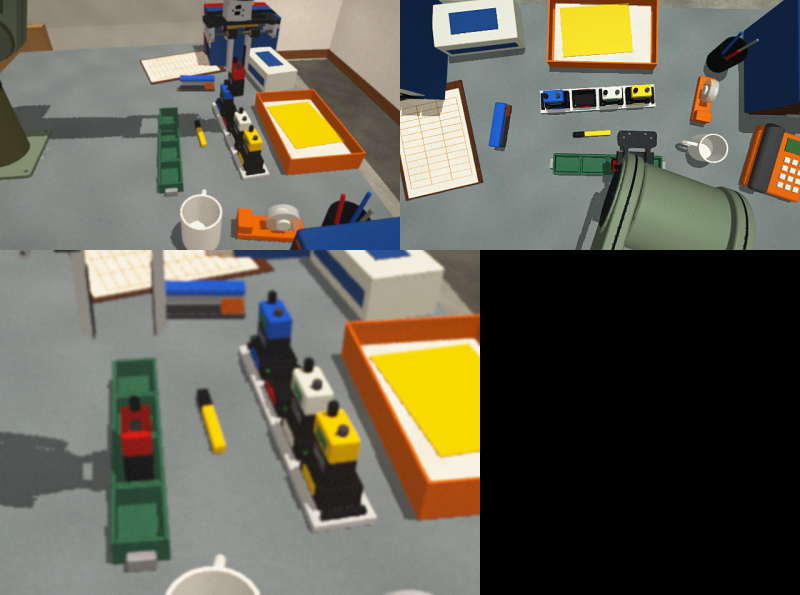

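The red radio stands upright in the second pocket from the right, at (137,440) in the montage. I'll continue with the others.

```bash
python3 - <<'E'
from cyc import *
for c in("blue","white","yellow"):
    print(c); cycle(c,1)
    s=viewer.snapshot("side"); save(s,f"aft_{c}_side")
    if c!="yellow" and not .5<monitor.read_opening()<.7: break
E
```

```text
blue
down 17.69 op 0.603 F [0.6 0.5 0.5] tcp [0.6435 0.1287 0.0582]
shut 18.2 op 0.337 F [0.6 0.3 1.7] tcp [0.6428 0.1287 0.0574]
lift1 18.71 op 0.339 F [-0.4 -0.2 -1.4] tcp [0.6428 0.1287 0.0755]
lifted 19.49 op 0.334 F [-0.6 -0.1 -1.4] tcp [0.6416 0.1285 0.1687]
over 23.74 op 0.337 F [ 0.3  0.7 -1.5] tcp [ 0.4549 -0.1426  0.0557]
floor z=0.0450 df=2.72 25.91 op 0.34 F [-0.4 -0.5  1.2] tcp [ 0.4545 -0.1424  0.0453]
open 26.69 op 0.603 F [-1.  -0.7 -0.5] tcp [ 0.4542 -0.1422  0.045 ]
white
down 30.12 op 0.599 F [-0.2  0.2 -0.4] tcp [ 0.6562 -0.031   0.0582]
shut 30.62 op 0.336 F [-0.2  0.3  0.4] tcp [ 0.6555 -0.0309  0.0574]
lift1 31.13 op 0.343 F [ 0.2 -1.  -2.5] tcp [ 0.6552 -0.0309  0.0753]
lifted 31.92 op 0.337 F [-0.2 -0.7 -2.5] tcp [ 0.6542 -0.0307  0.1687]
over 35.13 op 0.334 F [-0.8 -0.5 -1.9] tcp [0.4561 0.0177 0.0557]
floor z=0.0450 df=2.92 37.3 op 0.337 F [-0.5  0.2  1.1] tcp [0.4556 0.0177 0.0453]
open 38.08 op 0.602 F [-0.1  0.1 -0.6] tcp [0.4553 0.0178 0.045 ]
yellow
down 41.55 op 0.6 F [ 0.6 -0.   0.1] tcp [ 0.6625 -0.1109  0.0583]
shut 42.06 op 0.336 F [ 0.7 -0.8  0.5] tcp [ 0.6619 -0.1107  0.0574]
lift1 42.57 op 0.337 F [-0.5  0.9 -1. ] tcp [ 0.6617 -0.1107  0.0754]
lifted 43.35 op 0.34 F [-0.  -0.8 -1.9] tcp [ 0.6606 -0.1104  0.1687]
over 47.29 op 0.337 F [-0.6  0.4 -1.8] tcp [0.4566 0.0978 0.0557]
floor z=0.0450 df=3.90 49.46 op 0.34 F [ 0.1 -1.4  2.1] tcp [0.4562 0.0978 0.0454]
open 50.24 op 0.599 F [-0.6  0.  -0.1] tcp [0.4558 0.0978 0.045 ]
```

```bash
python3 - <<'E'
from cyc import *
ctrl.goto_joints([1.153,0.207,1.542,0,1.393,-.15])
t=viewer.snapshot("top"); s=viewer.snapshot("side")
for c in YS:
    for n,im in(("top",t),("side",s)):
        r=spotter.spot_point(im,f"radio_{c}_center")
        if r: print(c,n,round(r[0]["p"],2),ray(im,r[0]["location"],.054).round(3),"want",pl(c,.054).round(3))
a=cv2.resize(t["pixels"][120:300,210:450],(800,600))[:,:,::-1]; b=cv2.resize(s["pixels"][100:330,200:460],(560,495))[:,:,::-1]
cv2.imwrite("pics/f_top.png",a);cv2.imwrite("pics/f_side.png",b); print(monitor.read_time())
E
```

```text
blue top 0.71 [0.644 0.016 0.054] want [ 0.454 -0.142  0.054]
blue side 0.95 [ 0.452 -0.141  0.054] want [ 0.454 -0.142  0.054]
red top 0.78 [ 0.452 -0.063  0.054] want [ 0.455 -0.062  0.054]
red side 0.96 [ 0.454 -0.064  0.054] want [ 0.455 -0.062  0.054]
white top 0.78 [0.454 0.021 0.054] want [0.455 0.018 0.054]
white side 0.74 [0.452 0.01  0.054] want [0.455 0.018 0.054]
yellow top 0.98 [0.455 0.093 0.054] want [0.456 0.098 0.054]
yellow side 0.78 [0.454 0.1   0.054] want [0.456 0.098 0.054]
53.75
```

View pics/f_top.png

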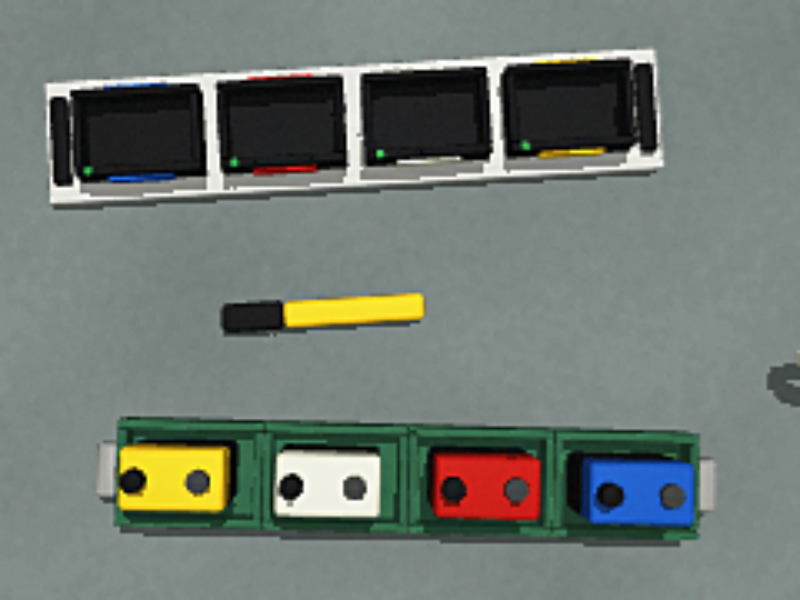

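View pics/f_side.png

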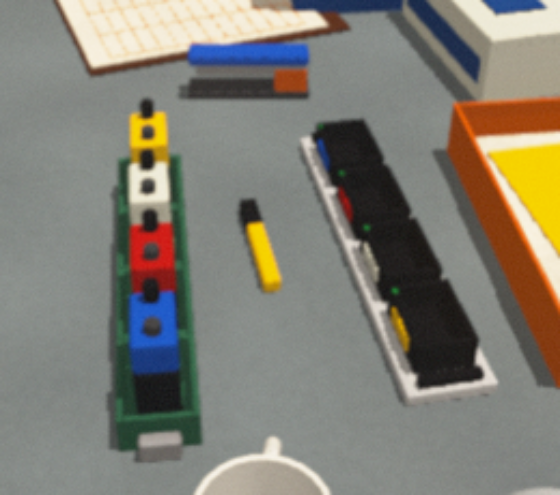

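The final views show the tray from left to right as yellow (172,478), white (328,483), red (487,487) and blue (640,492). All four stand upright inside their pockets and every cradle is empty. The tab colours blue, red, white, yellow confirm the original order.

```bash
python3 -c "
from rig import workorder; print(workorder.finish_job())"
```

```text
the job is handed in; nothing more can be done
None
```

All four radios are now in the green tray in reverse order, and the job is handed in. The rail read blue, red, white, yellow from left to right; the tray reads yellow, white, red, blue. The robot's clock read about 54 s of the 128 s allowed at the last check before hand-in.

- **Placing:** each radio was lowered until it touched the pocket floor, with a force rise of 3–4 N at the expected height. It was then released, and the arm returned to its start pose.
- **Final views:** the top and side pictures show every radio upright in its own pocket, with all cradles empty.
- **Disagreements:** the network's top-view point for the blue radio was wrong twice. First it landed on the yellow radio, then on the empty rail. Both pictures and the side-view detection contradicted it, so I set it aside. White was 8 mm off along the row in the side view but within 3 mm in the top view. Every other detection was within about 5 mm of its target.

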